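Lock the gas cartridge into a table stove

TASK

Get the little table stove ready: push the open cover of its cartridge bay down until it lies shut, then push the orange cartridge lever down past its middle so that it snaps into its lower position and seats the cartridge. Do it with the fingertips only, pick nothing up, leave the burner knob off and the things round the stove where they are.

Things in the scene. Friction and masses are not known exactly. Their poses are not given: they have to be found in the camera images.
- stove: compact gas table stove standing firmly on the table (it does not move), red with a black front, 190 mm deep (x) x 280 mm wide (y), steel deck 80 mm above the table, pan supports to 105 mm. Origin: centre of its underside, on the table; its x axis points from its front to its back, y to its left seen from the front, z up. The burner is on its left part (centre y +42 mm), the cartridge bay is the right part (y -57 to -137 mm, 80 mm deep, open at the top)
- bay_cover (a joint): angle of the flat red bay cover: 0 = shut (lying level over the bay, its top 87 mm above the table), grows to 1.75 rad = open, standing up and leaning slightly outward. The hinge runs along the stove's x axis at its right edge. Stiff hinge: the cover stays at whatever angle it is left and does not fall shut; pushing it takes about 1 N at its free edge
- cover_hinge (a point): middle of the hinge line of the bay cover (stove frame: x +4, y -139, z +85 mm)
- cover_face (a point): point on the outer face of the cover (the face that is on top when shut), 62 mm from the hinge line, middle of the cover's length. The cover is 172 mm long along the hinge, 4 mm thick and reaches 85 mm from the hinge line (94 mm at the small finger tab in the middle). Its z axis is the outward normal of the face
- lock_lever (a joint): angle of the orange-tipped cartridge lever on the stove's front, right of the knob: 0 = up (unlocked, pointing forward and 0.5 rad upward), 1.0 = down (locked, pointing forward and 0.5 rad downward). It turns about an axis along the stove's y. A spring toggle: it is stable only at 0 and at 1.0; up to dead centre (0.5) it springs back, beyond it snaps down by itself. About 4 to 6 N downward on the pad start it, less towards the middle. It draws the cartridge 10 mm forward
- lever_pivot (a point): axis of the lever, at the back of the stove's front panel (stove frame: x -84, y -97, z +48 mm); the panel's front face is at x -95 mm
- lever_pad (a point): middle of the upper face of the lever's orange pad, 54 mm from the pivot; the pad is 26 mm wide (y), 20 mm long, 9 mm thick, its end 64 mm from the pivot
- burner_knob (a joint): angle of the round black burner knob on the stove's front (stove frame: y +30, z +44 mm, 42 mm across, standing 25 mm out), 0 = off; it turns easily and must stay off
- cartridge: loose gas cartridge, silver with a blue sleeve, 66 mm across, 145 mm long, 200 g, lying in the bay along the stove's x axis, nose to the front. Origin on its axis, 66 mm from its base; its axis lies 47 mm above the table
- cartridge_nose (a point): tip of the cartridge's nose, on its axis
- valve_collar (a point): centre of the mouth of the brass valve collar in the front of the bay, which takes the cartridge's nose; its x axis is the stove's
- tin_1: bystander: food tin left of the stove, 75 mm across, 58 mm high; origin under its centre
- spice_jar_6: bystander: spice jar with a red cap left of the stove, 45 mm across, 106 mm high; origin under its centre
- garlic_1: bystander: garlic bulb in front of the stove, about 58 mm; origin under its centre
- mushroom_1: bystander: brown mushroom in front of the stove, about 37 mm; origin under its centre
- ginger_1: bystander: piece of ginger right of the stove, 48 mm long, 14 mm high
- ginger_2: bystander: piece of ginger right of the stove, 42 mm long, 14 mm high
- spoon_1: bystander: spoon with a red handle lying in front of the stove to the right, near the table's front edge, 190 mm long, 14 mm high
- onion_1: bystander: red onion on the right of the table, about 67 mm; origin under its centre

How it is judged:
On the way, in this order (a step that is already met when the one before it is completed fails the run):
1. the bay cover is pushed shut while the lever is still up (value of joint bay_cover below 0.06 rad and value of joint lock_lever below 0.3 rad), for 0.2 s.
2. the lever has snapped into its lower position (value of joint lock_lever above 0.93 rad), for 0.2 s.
At the end, for the whole second after the job is handed in: the bay cover is shut (within 0.06 rad), the lever is down (beyond 0.93 of its 1.0 rad), the cartridge's nose sits 6 mm or more inside the valve collar and at rest, the knob is off (within 0.15 rad) (value of joint bay_cover below 0.06 rad and value of joint lock_lever above 0.93 rad and x of cartridge_nose in the frame of valve_collar between -0.012 and -0.006 m and value of joint burner_knob between -0.15 and 0.15 rad and linear speed of cartridge below 0.02 m/s); the robot touches nothing.
It fails at once if the cartridge is lifted out of its rails (more than 12 mm) (z of cartridge in the frame of stove above 0.059 m).
It fails at once if the burner knob is turned (value of joint burner_knob above 0.2 rad or value of joint burner_knob below -0.2 rad).
It fails at once if a bystander is moved or lifted by more than 25 mm (distance of any of tin_1, spice_jar_6, garlic_1, mushroom_1, ginger_1, ginger_2, spoon_1, onion_1 from where it was at the start of the episode above 0.025 m).
It also fails if it takes over 45 s, if anything falls off the work surface, if the arm or the gripper's body presses on something with over 40 N, if the wrist force passes 120 N, or if a joint passes its speed limit or range.

ROBOT

A 7-joint arm with a two-finger parallel gripper is mounted at the origin on a cart in front of the work surface, level with it; the furniture and walls round the work are solid. World frame = base frame: x ahead of the robot, y to its left, z up, the work surface at z = 0. Lengths are in m, angles in rad, forces in N, time in s.
With the tool pointing down it reaches from about 0.4 to 0.875 m from the base axis. Payload 19.3 kg.
Tool frame: the origin (TCP) lies at the very end of the fingers, on their centre line; the grasp point (between the pads) lies 19 mm behind it; z points along the fingers, y is the direction in which the jaws open and shut (so a half turn about z gives the same grasp; the last joint's range is limited). The gripper opens to 85 mm and grips with 20 to 120 N. Pads are 22 mm wide; open, the fingers measure 114 mm over their backs; the gripper's body (76 mm by 85 mm) begins 54 mm behind the grasp point. The pads swing forward as they close: fully open they stand 13 mm farther back than shut.
Start: joints at [-1.348, 0.521, -0.036, 1.599, 0.021, 1.021, -0.113], TCP at [0.18, 0.598, 0.231] pointing down, gripper open.
Joint ranges: [-2.91, 2.91], [-0.3, 2.13], [-1.5, 1.42], [0.17, 2.43], [-1.26, 4.41], [0.16, 1.93], [-2.52, 2.52]. Speed limits (rad/s): [1.89, 1.89, 2.39, 2.39, 3.01, 3.01, 3.01].

INTERFACE

Orientations are given as [roll, pitch, yaw] about the fixed x, y, z axes, in that order (R = Rz(yaw) Ry(pitch) Rx(roll)).
In Python, from workcell import bot, grab_frame, calibration, workorder gives the robot as it stands.
- The arm moves only by the tool move_arm, never from a script. Its arguments are lists of equal length, an entry for each row: "jaw": the closure in counts, from 0 (fully open) to 255 (shut); "dp": the shift along the tool's x, y, z in units of 800 mm (1.0 is 800 mm), a list of three; "rotation": the turn, a rotation vector about the tool's x, y, z in units of pi rad (1.0 is pi rad), a list of three. In form: {"jaw": [jaw, ...], "dp": [[dx, dy, dz], ...], "rotation": [[rx, ry, rz], ...]}. A call has 1 to 10 rows; each row shifts and turns the commanded pose from where the row before left it, along the tool's axes as they then stand; what a row does not reach is not made up. A row lasts 1/8 s, in which the tool goes at most 62.5 mm and 10.7 degrees, less where a joint would pass 70% of its speed; a pose out of reach is approached as far as the arm can. A call with a number of a shift or a turn outside -1 to 1 is refused whole. A call with a gripper value outside its range is refused whole. The fingers move at their own pace and stop on an object; "squeeze" is the grip in N (left out, the last holds). Time passes only in rows, so rows that do not move let the fingers close. It gives the time, the measured TCP pose, the force and the opening at its end, in the units of the state.
- bot.observe(): the state, without advancing time (a new reading comes with each control period).
- grab_frame(name): name is "side" or "top"; returns the picture (384x512x3 uint8, blue, green, red); there is no depth.
- calibration(name): a dict with "camera_matrix" (3x3 intrinsics, pixels), "T" (4x4, takes a point from camera to world coordinates). Camera axes: x right, y down, z forward; pixel columns grow to the right and rows downward; lengths in m; the calibration is good to about 2 mm. A picture is of the moment at which its call begins. calibration takes no time and is no camera call.
- workorder.job_done(): hands the job in, once; it reports no verdict.
The state is a dict: "clock": time; "qpos": joint angles; "qd": joint speeds; "joint_efforts": joint torques, N m; "position": TCP position; "tool_rot": TCP orientation; "force": force on the tool from outside, world axes, zero at the start; "moment": the same for the moment, N m; "grip_width": finger opening in m.
Only numpy, scipy, OpenCV 4.12 (cv2) and the standard library are available. Lean on these libraries where they do the work, as an engineer would, in place of code of your own. Each camera call takes 0.05 s, during which the arm holds its last target. There are 200 camera calls.

## Working session

There is one attempt and no reset: what is moved stays moved. The work goes in short steps, Python scripts to look and compute and a tool call to move; the robot and the scene stay as the last step left them, time stands still between calls to the robot, and variables do not carry over. Pictures are saved under pics/ and viewed, about 8 in all and at most 12, crops included, and the job is handed in when it is done.

Besides the shell and the picture viewer there is one more tool, called after "Call:" as name(argument=value, ...) on one line, values as JSON. move_arm: Moves the arm, as the interface text tells. Shifts and turns lie within -1 to 1; 1 stands for 800 mm of shift or pi rad of turn. Its arguments: {"type":"object","properties":{"jaw":{"type":"array","items":{"type":"number"}},"dp":{"type":"array","items":{"type":"array","items":{"type":"number","minimum":-1,"maximum":1}}},"rotation":{"type":"array","items":{"type":"array","items":{"type":"number","minimum":-1,"maximum":1}}},"squeeze":{"type":"number"}},"required":["jaw","dp","rotation"]}

```bash
ls; mkdir -p pics; python3 - <<'E'
from workcell import bot, grab_frame, calibration
import cv2,numpy as np
for n in("side","top"):
    cv2.imwrite(f"pics/{n}0.png",grab_frame(n)); c=calibration(n); print(n,np.round(c["camera_matrix"],1).tolist(),np.round(c["T"],4).tolist())
s=bot.observe();print({k:np.round(v,3).tolist() for k,v in s.items()})
E
```

```text
pics
side [[381.3, 0.0, 262.1], [0.0, 381.3, 189.7], [0.0, 0.0, 1.0]] [[0.9089, -0.2727, 0.3156, 0.244], [-0.4166, -0.5573, 0.7182, -0.7752], [-0.02, -0.7842, -0.6201, 0.6955], [0.0, 0.0, 0.0, 1.0]]
top [[363.7, 0.0, 260.2], [0.0, 363.7, 187.4], [0.0, 0.0, 1.0]] [[0.0259, -0.995, 0.0961, 0.42], [-0.9996, -0.027, -0.0101, -0.0478], [0.0127, -0.0958, -0.9953, 1.275], [0.0, 0.0, 0.0, 1.0]]
{'clock': 0.1, 'qpos': [-1.348, 0.522, -0.036, 1.6, 0.021, 1.021, -0.113], 'qd': [0.0, -0.0, 0.0, -0.001, -0.001, -0.002, 0.002], 'joint_efforts': [0.003, -92.848, 1.984, -37.053, 0.018, 0.005, -0.0], 'position': [0.18, 0.598, 0.231], 'tool_rot': [-3.141, 0.0, 2.849], 'force': [0.518, -0.04, -0.167], 'moment': [-0.056, 0.014, 0.025], 'grip_width': 0.085}
```

View pics/side0.png

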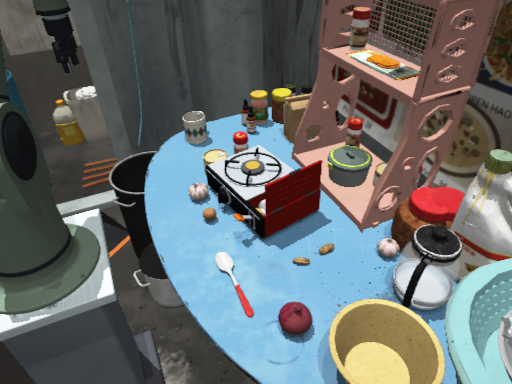

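View pics/top0.png

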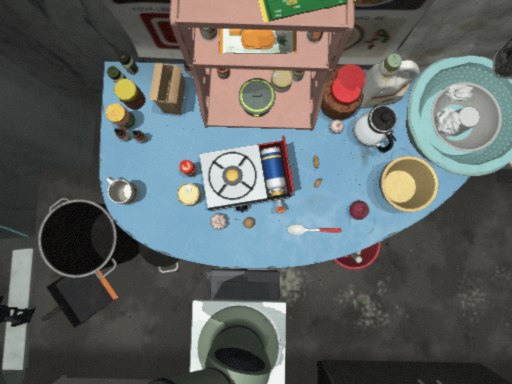

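The stove is at about (245,175) in the top view. The cover stands at its right (285,168) and the orange lever pad is at (281,209). I'll enlarge both views for the corners.

```bash
python3 - <<'E'
import cv2,numpy as np
a=cv2.imread("pics/top0.png")[130:220,190:310]; b=cv2.imread("pics/side0.png")[140:240,195:330]
a=cv2.resize(a,None,fx=6,fy=6,interpolation=cv2.INTER_CUBIC)[:, :] 
cv2.imwrite("pics/topc.png",a)
cv2.imwrite("pics/sidec.png",cv2.resize(b,None,fx=5.9,fy=5.9,interpolation=cv2.INTER_CUBIC))
for n in("side","top"):
    h=cv2.cvtColor(cv2.imread(f"pics/{n}0.png"),cv2.COLOR_BGR2HSV)
    m=cv2.inRange(h,(7,150,120),(16,255,255)); k,l,s,c=cv2.connectedComponentsWithStats(m)
    for i in range(1,k):
        if s[i,4]>8: print(n,s[i],c[i].round(1))
E
```

```text
side [367  57  33  12 129] [383.8  63.8]
side [397  76  11   4  16] [402.4  77.8]
side [ 97 161   7   2  10] [100.  161.5]
side [ 85 164   6   2  10] [ 87.1 164.4]
side [ 84 164  31   8  52] [ 98.6 167.9]
side [ 85 171  25   8  45] [ 96.6 174.8]
side [ 83 178  25   9  48] [ 95.1 182. ]
side [400 198  30  31 306] [409.5 215.4]
side [234 213  11   8  56] [238.6 216.8]
side [446 221   6   8  30] [448.5 224. ]
side [109 236  21  22 118] [118.9 245.9]
side [490 252  22   6  28] [500.4 254.9]
top [219  29   3  25  68] [220.1  41.1]
top [231  30   9   5  32] [234.7  31.8]
top [241  30  33  18 520] [257.6  38.8]
top [277 207   7   5  27] [280.  209.3]
top [ 98 271   4   5  13] [ 99.6 273. ]
top [100 278  17  21 116] [108.3 287.6]
```

View pics/topc.png

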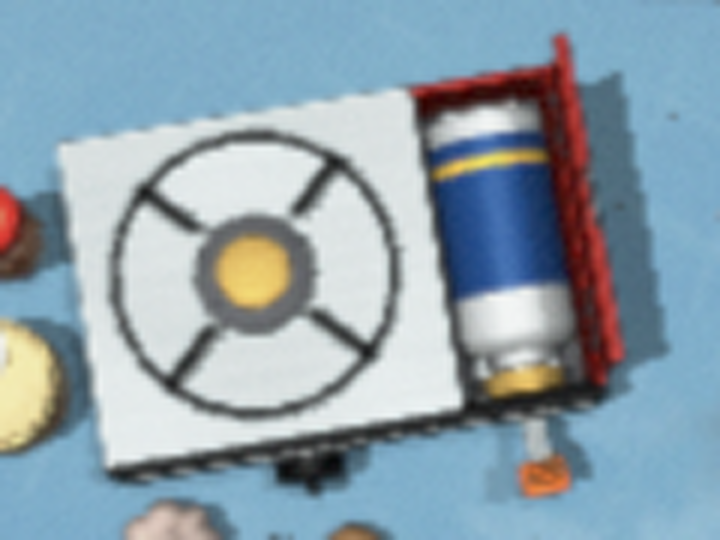

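View pics/sidec.png

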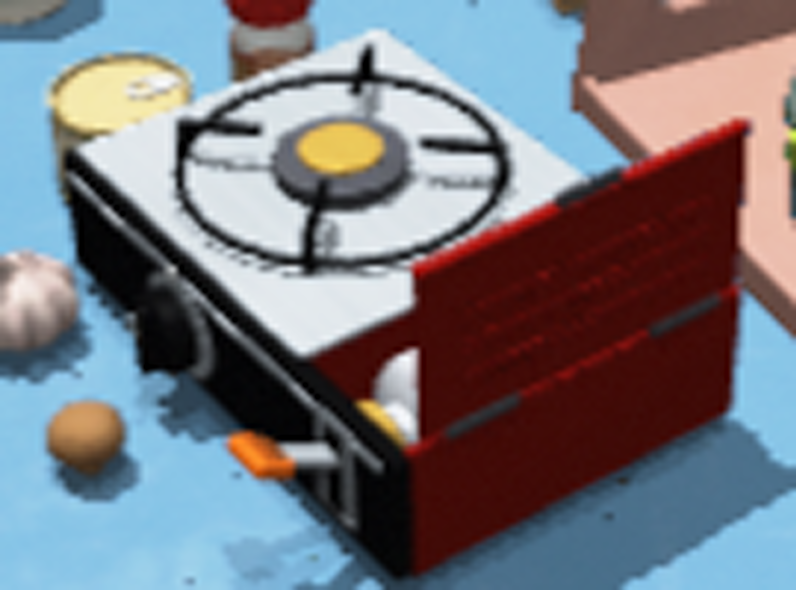

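Top crop: deck corners are at (60,147), (410,90), (462,408) and (108,470), with the pad at (545,475). Side crop: the cover's top edge runs from (415,270) to (745,122).

```bash
cat > h.py <<'E'
import numpy as np
from workcell import calibration
def ray(n,u,v):
    c=calibration(n);K=np.array(c["camera_matrix"]);T=np.array(c["T"])
    return T[:3,3],T[:3,:3]@np.linalg.solve(K,[u,v,1.])
def plane(n,u,v,z):
    o,d=ray(n,u,v); return o+d*(z-o[2])/d[2]
def tri(a,b):
    A=[];B=[]
    for n,u,v in(a,b):
        o,d=ray(n,u,v);d/=np.linalg.norm(d);P=np.eye(3)-np.outer(d,d);A.append(P);B.append(P@o)
    return np.linalg.lstsq(np.vstack(A),np.hstack(B),rcond=None)[0]
E
python3 - <<'E'
from h import *
t=lambda x,y:("top",(x+.5)/6-.5+190,(y+.5)/6-.5+130)
s=lambda x,y:("side",(x+.5)/5.9-.5+195,(y+.5)/5.9-.5+140)
P={k:plane(*t(*v),.08) for k,v in dict(BL=(60,147),BR=(410,90),FR=(462,408),FL=(108,468)).items()}
for k,v in P.items():print(k,v.round(4))
BL,BR,FR,FL=P.values()
print([np.linalg.norm(a-b).round(4) for a,b in((BL,BR),(BR,FR),(FR,FL),(FL,BL))])
d=lambda a:np.arctan2(a[1],a[0])
print("yaw",d(BL-FL),d(BR-FR),d(FL-FR)-np.pi/2,d(BL-BR)-np.pi/2)
# side deck corners
for k,v in dict(BL=(378,30),FL=(75,152),FR=(305,355)).items():print('side',k,plane(*s(*v),.08).round(4))
print("pad",tri(t(545,475),("side",238.6,216.8)))
e1=tri(t(562,38),s(745,124));e2=tri(t(612,360),s(415,270));print("cover top edge",e1,e2)
print("burner",plane(*t(253,270),.09))
for k,v in dict(garlic=(219,221),mush=(249,223),ging1=(316,161),ging2=(318,183),onion=(359,210),sp=(296,230),spt=(340,230)).items():print(k,plane("top",*v,.02).round(3))
E
```

```text
BL [0.641  0.1442 0.08  ]
BR [ 0.6786 -0.0487  0.08  ]
FR [ 0.5022 -0.0819  0.08  ]
FL [0.4642 0.1107 0.08  ]
[np.float64(0.1966), np.float64(0.1796), np.float64(0.1963), np.float64(0.18)]
yaw 0.1877061681505292 0.18612637395309337 0.19486252127522463 0.19259275531781728
side BL [0.6403 0.1444 0.08  ]
side FL [0.4636 0.1079 0.08  ]
side FR [ 0.5043 -0.0819  0.08  ]
pad [ 0.46576148 -0.12823515  0.07557563]
cover top edge [ 0.68824286 -0.12616463  0.17056934] [ 0.52298915 -0.15525494  0.1703301 ]
burner [0.57400146 0.03449485 0.09      ]
garlic [0.421 0.078 0.02 ]
mush [ 0.417 -0.025  0.02 ]
ging1 [ 0.639 -0.253  0.02 ]
ging2 [ 0.562 -0.261  0.02 ]
onion [ 0.472 -0.404  0.02 ]
sp [ 0.398 -0.187  0.02 ]
spt [ 0.401 -0.339  0.02 ]
```

Stove origin ≈ (0.574, -0.011), yaw ≈ 0.19, and the pad measurement agrees. I'll close the jaws and turn the tool so that tool x is stove +y and tool y is stove +x.

Call:
move_arm(jaw=[255, 255, 255, 255, 255, 255, 255], dp=[[0, 0, -0.006], [0, 0, -0.006], [0, 0, -0.006], [0, 0, -0.006], [0, 0, -0.006], [0, 0, -0.006], [0, 0, 0]], rotation=[[0, 0, 0.0577], [0, 0, 0.0577], [0, 0, 0.0577], [0, 0, 0.0577], [0, 0, 0.0577], [0, 0, 0.0577], [0, 0, 0]])

```text
clock: 0.98
position: [0.1802, 0.5984, 0.26]
tool_rot: [3.141, 0.0, 1.762]
force: [-0.8, 0.0, -0.4]
grip_width: 0.0004
```

Call:
move_arm(jaw=[255, 255, 255, 255, 255, 255, 255, 255, 255, 255], dp=[[-0.06, 0.043, 0], [-0.06, 0.043, 0], [-0.06, 0.043, 0], [-0.06, 0.043, 0], [-0.06, 0.043, 0], [-0.06, 0.043, 0], [-0.06, 0.043, 0], [-0.06, 0.043, 0], [-0.06, 0, 0], [-0.06, 0, 0]], rotation=[[0, 0, 0], [0, 0, 0], [0, 0, 0], [0, 0, 0], [0, 0, 0], [0, 0, 0], [0, 0, 0], [0, 0, 0], [0, 0, 0], [0, 0, 0]])

```text
clock: 2.22
position: [0.5416, 0.1773, 0.2595]
tool_rot: [-3.141, 0.0, 1.766]
force: [0.7, 0.0, 0.1]
grip_width: -0.0002
```

Call:
move_arm(jaw=[255, 255, 255, 255, 255, 255, 255, 255, 255], dp=[[-0.06, 0, 0], [-0.06, 0, 0], [-0.06, 0, 0], [-0.06, 0, 0], [-0.06, 0, 0], [-0.06, 0, 0], [-0.06, 0, 0], [-0.06, 0, 0], [0, 0, 0]], rotation=[[0, 0, 0], [0, 0, 0], [0, 0, 0], [0, 0, 0], [0, 0, 0], [0, 0, 0], [0, 0, 0], [0, 0, 0], [0, 0, 0]])

```text
clock: 3.35
position: [0.6133, -0.2022, 0.2594]
tool_rot: [-3.14, 0.001, 1.761]
force: [0.3, 0.1, -0.4]
grip_width: -0.0001
```

Call:
move_arm(jaw=[255, 255, 255, 255, 255, 255, 255, 255], dp=[[0, 0, 0.07], [0, 0, 0.07], [0.03, 0, 0], [0.03, 0, 0], [0.011, 0, 0.002], [0.011, 0, 0.002], [0.01, 0, 0.005], [0.01, 0, 0.006]], rotation=[[0, 0, 0], [0, 0, 0], [0, 0, 0], [0, 0, 0], [0, 0, 0], [0, 0, 0], [0, 0, 0], [0, 0, 0]])

```text
clock: 4.35
position: [0.5987, -0.1177, 0.1359]
tool_rot: [3.141, 0.0, 1.761]
force: [1.0, -1.3, 0.7]
grip_width: -0.0001
```

```bash
python3 - <<'E'
from workcell import *
import cv2,numpy as np
b=grab_frame("side")[80:260,180:380];cv2.imwrite("pics/s1.png",cv2.resize(b,None,fx=3.2,fy=3.2))
p=bot.observe()["position"];d=np.array(p[:2])-[.574,-.011];c,s=np.cos(.19),np.sin(.19);print(c*d[0]+s*d[1],-s*d[0]+c*d[1],p[2])
E
```

```text
0.00396006649798401 -0.10797945785808347 0.13510803317904524
```

View pics/s1.png

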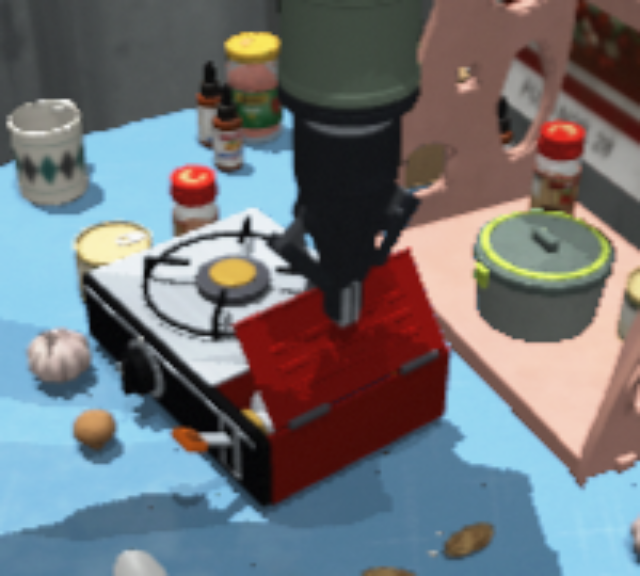

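The fingertip at (345,320) lies on the cover's outer face, and the cover is about halfway down. I'll keep going.

Call:
move_arm(jaw=[255, 255, 255, 255, 255, 255, 255, 255, 255], dp=[[0.005, 0, 0.008], [0.005, 0, 0.008], [0.005, 0, 0.01], [0.005, 0, 0.011], [0.003, 0, 0.011], [0.002, 0, 0.011], [0, 0, 0.004], [0, 0, 0.002], [0, 0, 0]], rotation=[[0, 0, 0], [0, 0, 0], [0, 0, 0], [0, 0, 0], [0, 0, 0], [0, 0, 0], [0, 0, 0], [0, 0, 0], [0, 0, 0]])

```text
clock: 5.52
position: [0.595, -0.0979, 0.0865]
tool_rot: [3.14, -0.001, 1.761]
force: [-16.5, 6.2, 52.5]
grip_width: 0.0002
```

The cover is pressed against its stop. Next I lift off, move over the lever pad and look.

Call:
move_arm(jaw=[255, 255, 255, 255, 255, 255, 255], dp=[[0, 0, -0.01], [0, 0, -0.04], [0, 0, -0.04], [-0.003, -0.058, 0], [-0.003, -0.058, 0], [-0.003, -0.058, 0], [0, 0, 0]], rotation=[[0, 0, 0], [0, 0, 0], [0, 0, 0], [0, 0, 0], [0, 0, 0], [0, 0, 0], [0, 0, 0]])

```text
clock: 6.4
position: [0.4569, -0.1325, 0.1562]
tool_rot: [-3.141, -0.001, 1.759]
force: [1.3, 0.1, 1.1]
grip_width: 0.0001
```

```bash
python3 - <<'E'
from workcell import *
import cv2,numpy as np
b=grab_frame("side")[80:260,180:380];cv2.imwrite("pics/s2.png",cv2.resize(b,None,fx=3.2,fy=3.2))
p=bot.observe()["position"];d=np.array(p[:2])-[.574,-.011];c,s=np.cos(.19),np.sin(.19);print(c*d[0]+s*d[1],-s*d[0]+c*d[1],p[2])
E
```

```text
-0.13579188406330725 -0.09705686515331494 0.15636064321965418
```

View pics/s2.png

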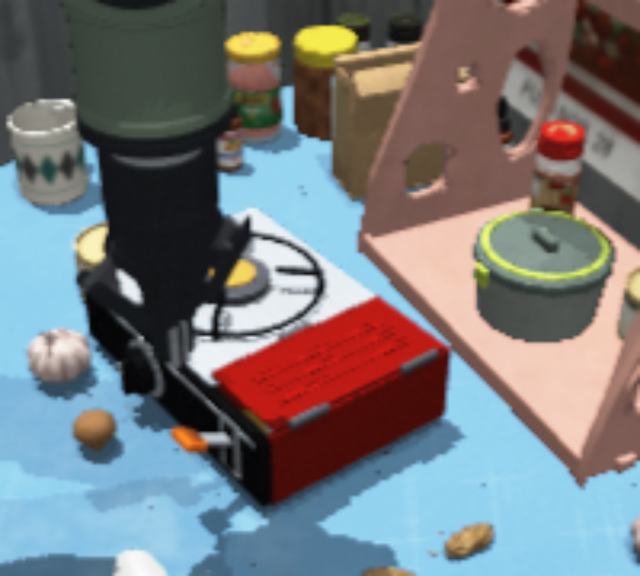

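The cover lies flat and shut, the lever is still up at (190,438), and the finger is above the pad. Now I push it down.

Call:
move_arm(jaw=[255, 255, 255, 255, 255, 255, 255, 255, 255, 255], dp=[[0, 0, 0.045], [0, 0, 0.045], [0, 0, 0.007], [0, 0, 0.007], [0, 0, 0.007], [0, 0, 0.007], [0, 0, 0.007], [0, 0, 0.007], [0, 0, 0.007], [0, 0, 0]], rotation=[[0, 0, 0], [0, 0, 0], [0, 0, 0], [0, 0, 0], [0, 0, 0], [0, 0, 0], [0, 0, 0], [0, 0, 0], [0, 0, 0], [0, 0, 0]])

```text
clock: 7.7
position: [0.4594, -0.1316, 0.0445]
tool_rot: [-3.141, -0.0, 1.761]
force: [0.6, 0.1, -0.1]
grip_width: 0.0002
```

Call:
move_arm(jaw=[255, 255, 255, 255, 255, 255, 255, 255], dp=[[0, 0, -0.03], [0, 0, -0.06], [0, 0, -0.06], [0, 0, -0.06], [0, 0, -0.05], [0, 0, 0], [0, 0, 0], [0, 0, 0]], rotation=[[0, 0, 0], [0, 0, 0], [0, 0, 0], [0, 0, 0], [0, 0, 0], [0, 0, 0], [0, 0, 0], [0, 0, 0]])

```text
clock: 8.7
position: [0.4591, -0.1315, 0.252]
tool_rot: [-3.14, -0.0, 1.761]
force: [-0.1, -0.2, 0.0]
grip_width: 0.0
```

```bash
python3 - <<'E'
from workcell import *
import cv2,numpy as np
g=grab_frame("side");b=g[130:250,180:340];cv2.imwrite("pics/s3.png",cv2.resize(b,None,fx=4.5,fy=4.5))
h=cv2.cvtColor(g,cv2.COLOR_BGR2HSV);m=cv2.inRange(h,(7,150,100),(16,255,255))[200:250,215:265]
y,x=np.nonzero(m);print(x.mean()+215,y.mean()+200)
# expected pad pixel at +-0.5 rad
c,s=np.cos(.19),np.sin(.19);k=calibration("side");T=np.linalg.inv(k["T"]);K=np.array(k["camera_matrix"])
for th in(.5,0,-.3,-.5):
    l=np.array([-.084-.054*np.cos(th),-.097,.048+.054*np.sin(th)])
    w=[.574+c*l[0]-s*l[1],-.011+s*l[0]+c*l[1],l[2],1];q=K@(T@w)[:3];print(th,q[:2]/q[2])
E
```

```text
241.328125 231.171875
0.5 [238.57512012 218.26656703]
0 [236.91385379 227.19543496]
-0.3 [238.13155602 231.46321581]
-0.5 [239.7862924  233.60888651]
```

View pics/s3.png

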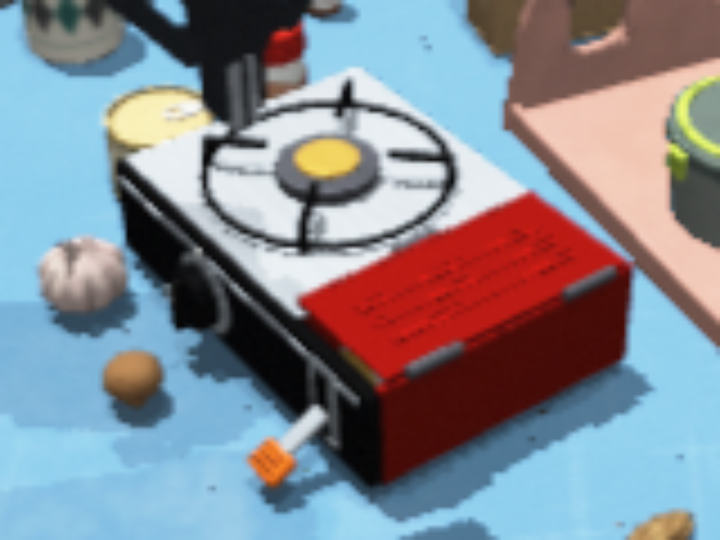

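The picture shows the cover flat and shut, the lever pointing down at (272,462), the knob unchanged, the garlic and mushroom still in place, and the gripper well clear. I'm handing in.

```bash
python3 -c "
from workcell import workorder
print(workorder.job_done())"
```

```text
the job is handed in; nothing more can be done
None
```

The job is handed in. I pushed the bay cover shut from its outer face with the closed fingertips, then pushed the orange lever down past its middle until it snapped. No verdict was reported.

**Cover:** the fingertips bottomed out on it at z = 86.5 mm, against 87 mm for a shut cover. The push reached about 52 N against the stop, far more than the 1 N needed but under the 120 N wrist limit. The later pictures show it lying flat.

**Lever:** the force on the tool was zero at the bottom of the push, so the lever had already dropped away from the fingers. Its pad then appeared at pixel (241, 231), against a predicted (240, 234) for the lower position. The 2–3 pixel gap is about what I'd expect, because the first pad measurement had a similar offset.

**Surroundings:** in the last picture the knob looks unchanged. The garlic, mushroom, tin and spice jar stand where they were. That crop did not show the spoon or the onion, and only part of the ginger, but the arm did not work near them. The gripper ended clear at z = 0.25 m, at 8.7 s on the clock.

**Not checked:** I could not see the cartridge's nose in the collar because the cover hides it, so its seating is inferred from the lever's position.

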